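# Stand an instrument cassette up in its rack and bar it in

### The arm

A 7-joint arm with a two-finger parallel gripper is mounted at the origin on the work surface. World frame = base frame: x ahead of the robot, y to its left, z up, the work surface at z = 0. Lengths are in m, angles in degrees, forces in N, time in s.
With the tool pointing down it reaches from about 0.35 to 0.9 m from the base axis. Payload 19.9 kg.
Tool frame: the origin (TCP) lies between the finger pads; the fingertips stand 22 mm ahead of it and the grasp point (between the pads) lies 3 mm ahead of it; z points along the fingers, y is the direction in which the jaws open and shut (so a half turn about z gives the same grasp; the last joint's range is limited). The gripper opens to 94 mm and grips with 3 to 60 N. Pads are 16 mm wide; open, the fingers measure 119 mm over their backs; the gripper's body (75 mm by 177 mm) begins 78 mm behind the grasp point.
Start: joints at [61.851, 23.915, -0.59, 92.452, 0.269, 63.638, -3.037], TCP at [0.272, -0.563, 0.227] pointing down, gripper open.
Joint ranges: [-161.28, 161.28], [-22.2, 115.67], [-73.04, 71.86], [3.21, 147.25], [-68.34, 248.33], [10.77, 114.83], [-161.83, 161.83]. Speed limits (degrees/s): [108.29, 108.29, 136.94, 136.94, 172.46, 172.46, 172.46].

### API

Orientations are given as a 3x3 rotation matrix whose columns are the frame's x, y, z axes.
In Python, from bench import get_obs, capture, close_job gives the robot as it stands. The module is installed in compiled form; this text tells all that it offers.
- The arm moves only by the tool carry_out, never from a script. Its argument "commands" is a list of rows, each an object of numbers: "dx", "dy", "dz": the shift along the tool's x, y, z normalised to -1 to 1, where 1 is 250 mm; "yaw": the turn about the tool's z normalised to -1 to 1, where 1 is 360 degrees; "gripper": the closure, from 0 (fully open) to 1 (shut). A call has 1 to 12 rows; each row is the pose to reach, as a shift and turn from the pose commanded when the call began, along the tool's axes at that moment, turning the shorter way round; what a row does not reach only later rows make up. A row lasts 1/12 s, in which the tool goes at most 41.7 mm and 7.16 degrees, less where a joint would pass 70% of its speed; a pose out of reach is approached as far as the arm can. A call with a number of a shift or a turn outside -1 to 1 is refused whole. A call with a gripper value outside its range is refused whole. The fingers move at their own pace and stop on an object; "force" is the grip in N (left out, the last holds). Time passes only in rows, so rows that repeat a pose let the fingers close. It gives the time, the measured TCP pose, the force and the opening at its end, in the units of the state.
- get_obs(): the state, without advancing time (a new reading comes with each control period).
- capture(name): name is "side" or "top" or "wrist"; returns a dict with "frame" (384x512x3 uint8, red, green, blue), "range_z" (384x512 float32, m along the optical axis (not along the pixel's ray), 0 where there is no reading), "K" (3x3 intrinsics, pixels), "R" (3x3) and "t" (3): a world point X has camera coordinates R X + t; the wrist camera has in their place "T_tool_cam" (4x4, takes a point from camera to tool coordinates, whose origin is the TCP and whose axes are the flange's). Camera axes: x right, y down, z forward; pixel columns grow to the right and rows downward; lengths in m; the calibration is good to about 2 mm. The wrist camera is an equidistant fisheye: a pixel r from the principal point sees the ray r / f radians off the axis. A picture is of the moment at which its call begins: read the wrist's pose just before it.
- close_job(): hands the job in, once; it reports no verdict.
The state is a dict: "time_s": time; "qpos": joint angles; "joint_vel": joint speeds; "joint_torque": joint torques, N m; "ee_pos": TCP position; "ee_rot": TCP orientation; "contact_force": force on the tool from outside, world axes, zero at the start; "ft_torque": the same for the moment, N m; "finger_gap": opening from 0.0 (shut) to 1.0 (fully open).
Only numpy, scipy, OpenCV 4.12 (cv2) and the standard library are available. Lean on these libraries where they do the work, as an engineer would, in place of code of your own. Each camera call takes 0.05 s, during which the arm holds its last target. There are 200 camera calls.

### The job

The steel instrument cassette has been left lying flat on the deck of the bench rack, sticking out over the front. Push it up from under its overhanging edge and tip it on its back edge until it stands upright, flat against the backrest, and leave it standing by itself without letting it fall back; then swing the rack's retaining bar all the way down in front of it. Leave the jar, the tube rack and the small cassette in the rear slot as they are.

Things in the scene. Friction and masses are not known exactly. Their poses are not given: they have to be found in the camera images.
- rack: Sheet-steel cassette rack, fixed to the bench, its open front turned away from the robot. Origin: on the bench, straight below the front face of the backrest, mid-bay. Rack x points from the open front through the backrest (towards the robot), z up. The backrest is the upright plane x = 0, from the deck to 90 mm above it. End panels at y = +115 and -115 mm reach 134 mm above the bench. Behind the backrest: a 36 mm slot.
- deck_front (a point): Middle of the deck's open front edge, on its top: rack x = -72, y = 0, z = 60 mm. The deck is level and runs from here to the backrest; the space in front of it and under the overhanging cassette is free down to the bench.
- cassette: Closed perforated steel box, rigid, 110 (x) by 160 (y) by 24 (z) mm, 0.3 to 0.6 kg. Origin at its middle. Starts flat on the deck: z up, x towards the backrest, far edge 2 to 8 mm from it, near edge about 40 mm out over the deck's front. Standing as asked: x points down, the lid (+z face) is against the backrest, the middle 55 mm above the deck and 12 mm before the backrest.
- bar (a joint): Retaining bar's hinge angle (rad): 0 = level across the bay's front, in its catch at the rack's -y end panel (a stop); 1.57 = straight up; stop at 1.68. Starts at 1.40 to 1.65 and stays where it is left (about 2 N at the knob moves it). Coming down it swings towards the rack's -y.
- bar_pivot (a point): Point on the bar's hinge axis, at the rack's +y end panel: rack x = -52, y = +106, z = 110 mm. The axis is along rack x. The bar, 9 mm thick and 216 mm long, swings in the upright plane rack x = -52 mm.
- bar_knob (a point): Middle of the steel knob near the bar's free end: a round stub 18 mm across and 42 mm long, sticking out of the bar away from the backrest (along rack -x). It is 195 mm from the hinge axis, at rack x = -81 mm; 110 mm above the bench when the bar is down.
- small_cassette: Smaller cassette (74 by 120 by 26 mm) already standing in the slot behind the backrest; leave alone. Origin at its middle.
- jar: Amber jar with white cap, 54 mm across, 85 mm tall, on the bench beside the rack; leave alone. Origin under its middle.
- tube_rack: Grey plastic rack of capped tubes, 75 by 125 mm, 111 mm tall over the caps, on the bench beside the rack; leave alone. Origin under its middle.
Not all that is in view belongs to the job. What is shaped like the cassette but orange is not meant.

How it is judged (in metres and radians):
On the way, in this order (a step that is already met when the one before it is completed fails the run):
1. the cassette stands upright on its long edge against the backrest, untouched by the robot (angle between cassette's own x axis and vertical above 3.02 rad and x of cassette in the frame of rack between -0.022 and 0 m and z of cassette in the frame of rack between 0.11 and 0.119 m and contact force between cassette and the fingers below 0.1 N and contact force between cassette and the arm below 0.1 N), for 0.3 s.
2. the retaining bar is fully down (value of joint bar below 0.06 rad), for 0.2 s.
At the end, for the whole second after the job is handed in: The cassette stands at rest on its long edge on the deck, within 7 degrees of upright, its lid within 10 mm of the backrest, and the retaining bar is down to within 0.06 rad of its stop (angle between cassette's own x axis and vertical above 3.02 rad and x of cassette in the frame of rack between -0.022 and 0 m and z of cassette in the frame of rack between 0.11 and 0.119 m and linear speed of cassette below 0.02 m/s and value of joint bar below 0.06 rad); the robot touches nothing.
It fails at once if the cassette is dropped, flung or falls back (its middle moves faster than 0.6 m/s) (linear speed of cassette above 0.6 m/s).
It fails at once if the cassette leaves the deck (its middle is below the deck) (z of cassette in the frame of rack below 0.055 m).
It fails at once if the small cassette is moved by more than 15 mm (distance of small_cassette from where it was at the start of the episode above 0.015 m).
It fails at once if the jar is moved by more than 20 mm (distance of jar from where it was at the start of the episode above 0.02 m).
It fails at once if the tube rack is moved by more than 20 mm (distance of tube_rack from where it was at the start of the episode above 0.02 m).
It also fails if it takes over 53 s, if anything falls off the work surface, if the arm or the gripper's body presses on something with over 40 N, if the wrist force passes 120 N, or if a joint passes its speed limit or range.

## Working session

There is one attempt and no reset: what is moved stays moved. The work goes in short steps, Python scripts to look and compute and a tool call to move; the robot and the scene stay as the last step left them, time stands still between calls to the robot, and variables do not carry over. Pictures are saved under pics/ and viewed, about 8 in all and at most 12, crops included, and the job is handed in when it is done.

Besides the shell and the picture viewer there is one more tool, called after "Call:" in YAML: its name, and indented under it one key for each argument. carry_out: Moves the arm, as the interface text tells. Scaled input: -1 to 1 covers 250 mm each way for a shift and 360 degrees each way for a turn. Its arguments: {"type":"object","properties":{"commands":{"type":"array","items":{"type":"object","properties":{"dx":{"type":"number"},"dy":{"type":"number"},"dz":{"type":"number"},"yaw":{"type":"number"},"gripper":{"type":"number"}}}},"force":{"type":"number"}},"required":["commands"]}

```bash
mkdir -p pics; cat > h.py <<'E'
import numpy as np, cv2
from bench import get_obs, capture, close_job
def save(n,f,s=1): cv2.imwrite(n,cv2.resize(f[:,:,::-1],None,fx=s,fy=s))
def pts(c):
    z=c['range_z'];v,u=np.mgrid[:384,:512];K=c['K']
    p=np.stack([(u-K[0,2])/K[0,0]*z,(v-K[1,2])/K[1,1]*z,z],-1)
    w=(p-c['t'])@c['R']; w[z==0]=np.nan
    return w
E
python3 - <<'E'
from h import *
o=get_obs();print(o)
for n in('side','top'):
    c=capture(n);save(f'pics/{n}0.png',c['frame'],1.5);np.savez(n+'0.npz',**c)
    print(n,c['K'],c['R'],c['t'],-c['R'].T@c['t'])
E
```

```text
{'time_s': 0.0, 'qpos': array([61.85063768, 23.94814321, -0.5907253 , 92.48610583,  0.27078593,
       63.63642396, -3.03566573]), 'joint_vel': array([-0.07226609,  0.0822386 ,  0.09391319,  0.05711881, -0.0984252 ,
       -0.08656907,  0.00077801]), 'joint_torque': array([-5.14539497e-04, -8.51239514e+01,  6.38736449e-01, -4.25981998e+01,
       -4.89294331e-02,  1.86895923e-02,  1.55587318e-04]), 'ee_pos': array([ 0.27157612, -0.56252584,  0.22681984]), 'ee_rot': array([[ 9.00515307e-01,  4.34823864e-01, -6.24097587e-04],
       [ 4.34824298e-01, -9.00514717e-01,  1.03700870e-03],
       [-1.11092930e-04, -1.20521501e-03, -9.99999268e-01]]), 'contact_force': array([-0.41690396, -0.28451108,  0.12128058]), 'ft_torque': array([ 0.0121264 ,  0.04988143, -0.02692365]), 'finger_gap': 1.0031670225098026}
side [[479.96082087   0.         255.50940579]
 [  0.         479.96082087 190.36341278]
 [  0.           0.           1.        ]] [[-0.91739973 -0.39784972  0.00966114]
 [-0.21305276  0.47048341 -0.85630245]
 [ 0.33613428 -0.78762997 -0.51638433]] [0.51088124 0.18644309 1.07665278] [0.14650462 0.96353957 0.71068261]
top [[353.56445438   0.         256.73114413]
 [  0.         353.56445438 194.77625025]
 [  0.           0.           1.        ]] [[-0.01539865 -0.99963483  0.02220574]
 [-0.99410581  0.01292235 -0.10764127]
 [ 0.10731501 -0.02373238 -0.99394178]] [-0.01111091  0.56963352  0.96938908] [0.46207491 0.00453805 1.02507911]
```

View pics/side0.png

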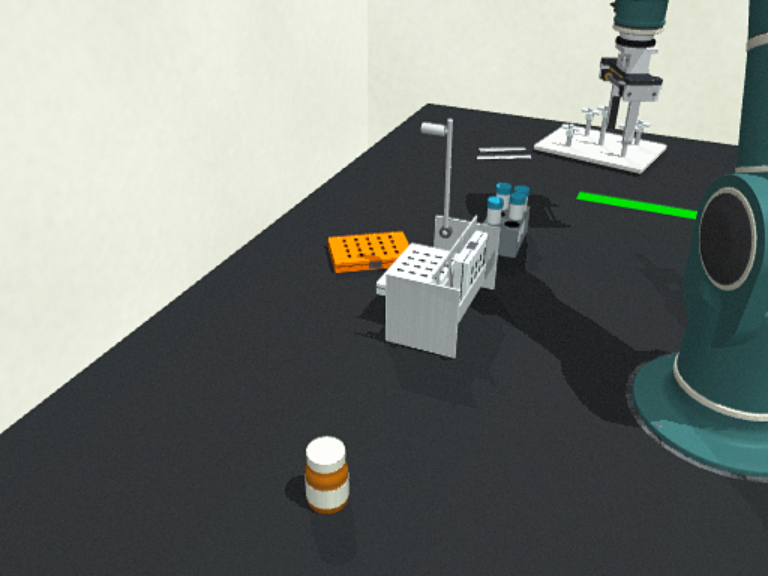

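View pics/top0.png

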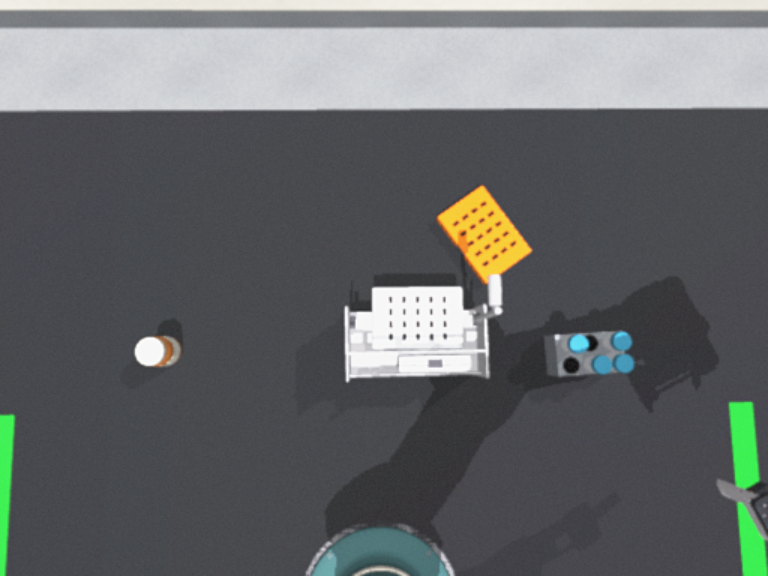

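The white perforated cassette at top-view (418,315) on the rack deck is the one meant: it lies on the deck and overhangs the front. The orange one at (485,235) lies on the bench and is the decoy. The bar stands near-vertical on the right, its knob at (495,290) in the top view and (433,128) in the side view. Next I measure.

```bash
python3 - <<'E'
from h import *
for n in('top','side'):
    c=dict(np.load(n+'0.npz'));w=pts(c);f=c['frame'].astype(int)
    white=(f.min(2)>120)&(f.max(2)-f.min(2)<40)
    roi=(w[...,0]>.3)&(w[...,0]<.68)&(w[...,1]>-.25)&(w[...,1]<.25)&white
    print(n,'n',roi.sum())
    z=w[roi][:,2]; h,e=np.histogram(z,np.arange(.02,.36,.004));print([(round(a,3),int(b)) for a,b in zip(e,h) if b>15])
    for nm,lo,hi in(('lid',.076,.092),('paneltop',.12,.142),('bt',.143,.158),('bar',.17,.285),('knob',.285,.34)):
        m=roi&(w[...,2]>lo)&(w[...,2]<hi);p=w[m]
        if len(p)<5: continue
        r=cv2.minAreaRect((p[:,:2]*1000).astype(np.float32))
        print(nm,len(p),p.mean(0).round(4),p.min(0).round(3),p.max(0).round(3),[np.round(a,1) for a in r])
c=dict(np.load('top0.npz'));save('pics/crop_top.png',c['frame'][170:270,210:350],5)
c=dict(np.load('side0.npz'));save('pics/crop_side.png',c['frame'][70:245,210:360],3.4)
E
```

```text
top n 5333
[(np.float64(0.056), 281), (np.float64(0.06), 874), (np.float64(0.064), 106), (np.float64(0.072), 20), (np.float64(0.076), 26), (np.float64(0.08), 555), (np.float64(0.084), 1754), (np.float64(0.088), 240), (np.float64(0.092), 44), (np.float64(0.096), 23), (np.float64(0.1), 30), (np.float64(0.108), 25), (np.float64(0.112), 28), (np.float64(0.116), 26), (np.float64(0.12), 22), (np.float64(0.124), 23), (np.float64(0.128), 30), (np.float64(0.132), 446), (np.float64(0.136), 206), (np.float64(0.148), 88), (np.float64(0.152), 28), (np.float64(0.308), 53), (np.float64(0.312), 109)]
lid 2575 [ 0.514  -0.0726  0.0854] [ 0.417 -0.183  0.076] [0.574 0.048 0.092] [array([495.8, -67.2]), array([231.7, 156.4]), np.float64(89.7)]
paneltop 727 [ 0.4518 -0.0905  0.1344] [ 0.414 -0.186  0.12 ] [0.538 0.052 0.139] [array([475.1, -66.8]), array([123.1, 238.1]), np.float64(0.5)]
bt 117 [ 0.4591 -0.069   0.151 ] [ 0.457 -0.181  0.145] [0.509 0.046 0.155] [array([458.7, -67.7]), array([ 51.4, 221.5]), np.float64(13.4)]
bar 25 [ 0.5103 -0.1625  0.2366] [ 0.508 -0.166  0.174] [ 0.515 -0.159  0.284]
[... 1175 characters left out ...]
-0.0587  0.0851] [ 0.409 -0.19   0.076] [0.571 0.055 0.092] [array([490.5, -67.3]), array([161.2, 244.8]), np.float64(0.6)]
paneltop 901 [ 0.4569 -0.06    0.1303] [ 0.409 -0.193  0.12 ] [0.534 0.055 0.142] [array([472.2, -69. ]), array([124.1, 247.9]), np.float64(0.4)]
bt 140 [ 0.46   -0.068   0.1492] [ 0.452 -0.181  0.143] [0.513 0.048 0.157] [array([456.3, -68.9]), array([ 57.8, 228.4]), np.float64(14.6)]
bar 115 [ 0.508  -0.1644  0.2294] [ 0.504 -0.174  0.174] [ 0.512 -0.157  0.284] [array([ 508.2, -165. ]), array([ 7.4, 17.3]), np.float64(5.2)]
knob 148 [ 0.5263 -0.1581  0.3093] [ 0.504 -0.166  0.285] [ 0.559 -0.151  0.329] [array([ 531.5, -158.2]), array([14.8, 54.6]), np.float64(89.9)]
```

View pics/crop_top.png

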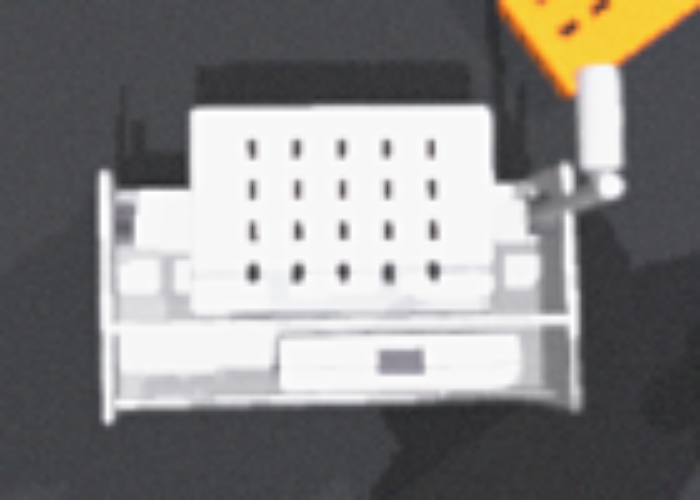

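View pics/crop_side.png

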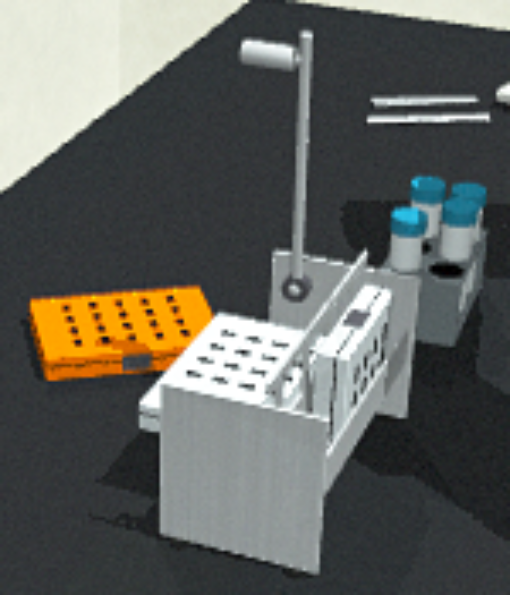

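Both crops confirm the white cassette (centre at top-crop (341,210)), the bar nearly upright (about 1.50 rad), and two loose sticks at side-crop (425,105) that I leave alone. Rack frame: backrest face at world x≈0.459, y=0 at world Y≈-0.068, near edge at world x≈0.573. I lift and square the tool first.

Call:
carry_out:
  commands:
    - {"dz": -0.12, "yaw": 0.0179, "gripper": 0.25}
    - {"dz": -0.24, "yaw": 0.0358, "gripper": 0.25}
    - {"dz": -0.3, "yaw": 0.0537, "gripper": 0.25}
    - {"dz": -0.3, "yaw": 0.0716, "gripper": 0.25}
    - {"dz": -0.3, "yaw": 0.0716, "gripper": 0.25}
    - {"dz": -0.3, "yaw": 0.0716, "gripper": 0.25}

```text
schema error: expected keys dx, dy, dz, yaw, gripper
```

Call:
carry_out:
  commands:
    - {"dx": 0, "dy": 0, "dz": -0.12, "yaw": 0.0179, "gripper": 0.25}
    - {"dx": 0, "dy": 0, "dz": -0.24, "yaw": 0.0358, "gripper": 0.25}
    - {"dx": 0, "dy": 0, "dz": -0.3, "yaw": 0.0537, "gripper": 0.25}
    - {"dx": 0, "dy": 0, "dz": -0.3, "yaw": 0.0716, "gripper": 0.25}
    - {"dx": 0, "dy": 0, "dz": -0.3, "yaw": 0.0716, "gripper": 0.25}
    - {"dx": 0, "dy": 0, "dz": -0.3, "yaw": 0.0716, "gripper": 0.25}

```text
time_s: 0.6
ee_pos: [0.2718, -0.5625, 0.3018]
ee_rot: [[1.0, 0.004, -0.001], [0.004, -1.0, 0.001], [-0.001, -0.001, -1.0]]
contact_force: [0.4, -0.4, -0.3]
finger_gap: 0.75
```

Call:
carry_out:
  commands:
    - {"dx": 0.14, "dy": -0.1, "dz": 0, "yaw": 0, "gripper": 0.25}
    - {"dx": 0.28, "dy": -0.2, "dz": 0, "yaw": 0, "gripper": 0.25}
    - {"dx": 0.42, "dy": -0.3, "dz": 0, "yaw": 0, "gripper": 0.25}
    - {"dx": 0.56, "dy": -0.4, "dz": 0, "yaw": 0, "gripper": 0.25}
    - {"dx": 0.7, "dy": -0.5, "dz": 0, "yaw": 0, "gripper": 0.25}
    - {"dx": 0.84, "dy": -0.55, "dz": 0, "yaw": 0, "gripper": 0.25}
    - {"dx": 0.95, "dy": -0.6, "dz": 0, "yaw": 0, "gripper": 0.25}
    - {"dx": 1, "dy": -0.6, "dz": 0, "yaw": 0, "gripper": 0.25}
    - {"dx": 1, "dy": -0.6, "dz": 0, "yaw": 0, "gripper": 0.25}
    - {"dx": 1, "dy": -0.6, "dz": 0, "yaw": 0, "gripper": 0.25}

```text
time_s: 1.43
ee_pos: [0.5217, -0.4125, 0.3011]
ee_rot: [[1.0, 0.004, -0.002], [0.004, -1.0, 0.001], [-0.002, -0.001, -1.0]]
contact_force: [-0.3, -0.3, -0.6]
finger_gap: 0.75
```

Call:
carry_out:
  commands:
    - {"dx": 0.14, "dy": -0.1, "dz": 0, "yaw": 0, "gripper": 0.25}
    - {"dx": 0.28, "dy": -0.2, "dz": 0, "yaw": 0, "gripper": 0.25}
    - {"dx": 0.42, "dy": -0.3, "dz": 0, "yaw": 0, "gripper": 0.25}
    - {"dx": 0.5, "dy": -0.42, "dz": 0, "yaw": 0, "gripper": 0.25}
    - {"dx": 0.56, "dy": -0.55, "dz": 0, "yaw": 0, "gripper": 0.25}
    - {"dx": 0.6, "dy": -0.7, "dz": 0, "yaw": 0, "gripper": 0.25}
    - {"dx": 0.6, "dy": -0.85, "dz": 0, "yaw": 0, "gripper": 0.25}
    - {"dx": 0.6, "dy": -1, "dz": 0, "yaw": 0, "gripper": 0.25}
    - {"dx": 0.6, "dy": -1, "dz": 0, "yaw": 0, "gripper": 0.25}
    - {"dx": 0.6, "dy": -1, "dz": 0, "yaw": 0, "gripper": 0.25}

```text
time_s: 2.27
ee_pos: [0.6712, -0.1616, 0.3025]
ee_rot: [[1.0, 0.004, -0.0], [0.004, -1.0, 0.0], [-0.0, -0.0, -1.0]]
contact_force: [-0.3, -1.0, 0.7]
finger_gap: 0.752
```

Call:
carry_out:
  commands:
    - {"dx": 0, "dy": -0.15, "dz": 0, "yaw": 0, "gripper": 0.25}
    - {"dx": 0, "dy": -0.3, "dz": 0, "yaw": 0, "gripper": 0.25}
    - {"dx": 0, "dy": -0.455, "dz": 0, "yaw": 0, "gripper": 0.25}
    - {"dx": -0.08, "dy": -0.455, "dz": 0.14, "yaw": 0, "gripper": 0.25}
    - {"dx": -0.18, "dy": -0.455, "dz": 0.28, "yaw": 0, "gripper": 0.25}
    - {"dx": -0.18, "dy": -0.455, "dz": 0.43, "yaw": 0, "gripper": 0.25}
    - {"dx": -0.18, "dy": -0.455, "dz": 0.58, "yaw": 0, "gripper": 0.25}
    - {"dx": -0.18, "dy": -0.455, "dz": 0.73, "yaw": 0, "gripper": 0.25}
    - {"dx": -0.18, "dy": -0.455, "dz": 0.84, "yaw": 0, "gripper": 0.25}
    - {"dx": -0.18, "dy": -0.455, "dz": 0.92, "yaw": 0, "gripper": 0.25}
    - {"dx": -0.18, "dy": -0.455, "dz": 0.92, "yaw": 0, "gripper": 0.25}
    - {"dx": -0.18, "dy": -0.455, "dz": 0.92, "yaw": 0, "gripper": 0.25}

```text
time_s: 3.27
ee_pos: [0.6261, -0.0509, 0.0721]
ee_rot: [[1.0, -0.001, -0.002], [-0.001, -1.0, -0.0], [-0.002, 0.0, -1.0]]
contact_force: [0.8, 0.0, 1.7]
finger_gap: 0.748
```

```bash
python3 - <<'E'
from h import *
o=get_obs();print(o['ee_pos'],o['contact_force'],o['qpos'].round(1))
c=capture('side');save('pics/s1.png',c['frame'][90:260,190:350],3.4)
E
```

```text
[ 0.62614383 -0.05090799  0.072099  ] [0.77933483 0.00588193 1.65700191] [  7.4  34.6  -7.5  98.2   5.8  47.6 -92.8]
```

View pics/s1.png

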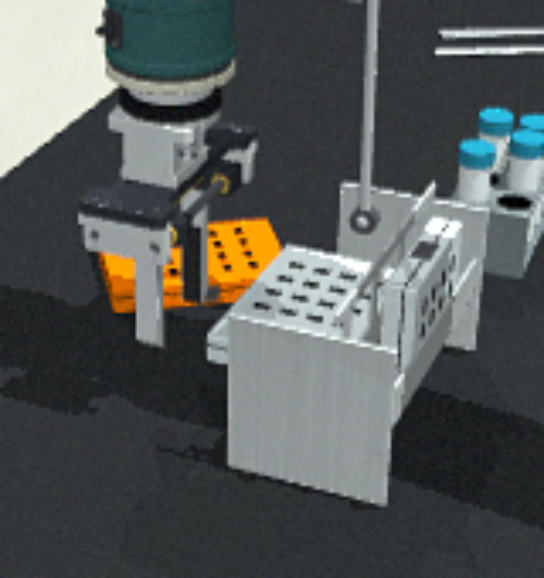

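The gripper stands in front of the cassette, with both fingers (crop (150,300) and (195,250)) clear of the overhanging edge at (215,345). I now approach into contact.

Call:
carry_out:
  commands:
    - {"dx": -0.08, "dy": 0, "dz": 0, "yaw": 0, "gripper": 0.25}
    - {"dx": -0.15, "dy": 0, "dz": 0, "yaw": 0, "gripper": 0.25}
    - {"dx": -0.17, "dy": 0, "dz": 0, "yaw": 0, "gripper": 0.25}
    - {"dx": -0.18, "dy": 0, "dz": 0, "yaw": 0, "gripper": 0.25}
    - {"dx": -0.19, "dy": 0, "dz": 0, "yaw": 0, "gripper": 0.25}
    - {"dx": -0.19, "dy": 0, "dz": 0, "yaw": 0, "gripper": 0.25}

```text
time_s: 3.82
ee_pos: [0.5806, -0.0493, 0.0736]
ee_rot: [[1.0, -0.0, 0.003], [-0.0, -1.0, -0.0], [0.003, 0.0, -1.0]]
contact_force: [3.8, -0.4, 2.6]
finger_gap: 0.749
```

Call:
carry_out:
  commands:
    - {"dx": -0.01, "dy": 0, "dz": 0, "yaw": 0, "gripper": 0.25}
    - {"dx": -0.02, "dy": 0, "dz": 0, "yaw": 0, "gripper": 0.25}
    - {"dx": -0.02, "dy": 0, "dz": 0, "yaw": 0, "gripper": 0.25}
    - {"dx": -0.02, "dy": 0, "dz": 0, "yaw": 0, "gripper": 0.25}

```text
time_s: 4.15
ee_pos: [0.5777, -0.0486, 0.0738]
ee_rot: [[1.0, 0.001, 0.006], [0.001, -1.0, 0.0], [0.006, -0.0, -1.0]]
contact_force: [15.6, 1.6, -0.6]
finger_gap: 0.752
```

Call:
carry_out:
  commands:
    - {"dx": 0, "dy": 0, "dz": -0.01, "yaw": 0, "gripper": 0.25}
    - {"dx": 0.002, "dy": 0, "dz": -0.02, "yaw": 0, "gripper": 0.25}
    - {"dx": 0.003, "dy": 0, "dz": -0.03, "yaw": 0, "gripper": 0.25}
    - {"dx": 0.004, "dy": 0, "dz": -0.04, "yaw": 0, "gripper": 0.25}
    - {"dx": 0.004, "dy": 0, "dz": -0.04, "yaw": 0, "gripper": 0.25}

```text
time_s: 4.57
ee_pos: [0.5788, -0.0487, 0.0839]
ee_rot: [[1.0, 0.001, 0.006], [0.001, -1.0, 0.0], [0.006, -0.0, -1.0]]
contact_force: [16.1, 0.4, -3.8]
finger_gap: 0.746
```

```bash
cat > lid.py <<'E'
from h import *
import sys
o=get_obs();print(o['time_s'],o['ee_pos'].round(4),o['contact_force'].round(1),o['ft_torque'].round(2))
c=capture('side');w=pts(c);f=c['frame'].astype(int)
wh=(f.min(2)>100)&(f.max(2)-f.min(2)<40)
# profile of points inside the bay: height by distance from backrest
for a in np.arange(.455,.60,.01):
    m=wh&(abs(w[...,0]-a)<.004)&(abs(w[...,1]+.068)<.07)&(w[...,2]>.05)
    if m.sum()>6: print(round(a,3),m.sum(),np.percentile(w[m][:,2],[5,50,95]).round(3))
if len(sys.argv)>1: save(sys.argv[1],c['frame'][90:260,190:350],3.4)
E
python3 lid.py
```

```text
4.5667 [ 0.5788 -0.0487  0.0839] [16.1  0.4 -3.8] [ 0.47 -3.79  0.55]
0.455 158 [0.089 0.14  0.152]
0.465 21 [0.085 0.088 0.433]
0.475 32 [0.085 0.087 0.09 ]
0.485 14 [0.087 0.089 0.413]
0.495 52 [0.087 0.089 0.091]
0.505 52 [0.088 0.09  0.092]
0.515 62 [0.089 0.091 0.095]
0.525 55 [0.09  0.092 0.401]
0.535 105 [0.091 0.094 0.415]
0.545 147 [0.093 0.196 0.286]
0.555 229 [0.093 0.212 0.287]
0.565 194 [0.094 0.17  0.439]
0.575 163 [0.078 0.157 0.28 ]
0.585 124 [0.082 0.211 0.281]
0.595 54 [0.207 0.241 0.285]
```

The lid slopes evenly (86 mm at the back, about 95 mm at the front), so friction on the front edge is tipping the cassette. I continue along the arc.

Call:
carry_out:
  commands:
    - {"dx": 0.001, "dy": 0, "dz": -0.013, "yaw": 0, "gripper": 0.25}
    - {"dx": 0.002, "dy": 0, "dz": -0.026, "yaw": 0, "gripper": 0.25}
    - {"dx": 0.002, "dy": 0, "dz": -0.038, "yaw": 0, "gripper": 0.25}
    - {"dx": 0.002, "dy": 0, "dz": -0.051, "yaw": 0, "gripper": 0.25}
    - {"dx": 0.002, "dy": 0, "dz": -0.064, "yaw": 0, "gripper": 0.25}
    - {"dx": 0.002, "dy": 0, "dz": -0.076, "yaw": 0, "gripper": 0.25}
    - {"dx": 0.002, "dy": 0, "dz": -0.076, "yaw": 0, "gripper": 0.25}

```text
time_s: 5.2
ee_pos: [0.5793, -0.0487, 0.1031]
ee_rot: [[1.0, 0.001, 0.007], [0.001, -1.0, 0.0], [0.007, -0.0, -1.0]]
contact_force: [15.6, 1.0, -2.5]
finger_gap: 0.747
```

```bash
python3 lid.py pics/s2.png | head -12
```

```text
5.2 [ 0.5793 -0.0487  0.1031] [15.6  1.  -2.5] [ 0.52 -3.72  0.4 ]
0.455 166 [0.089 0.141 0.152]
0.465 20 [0.087 0.088 0.108]
0.475 35 [0.088 0.091 0.094]
0.485 15 [0.092 0.094 0.43 ]
0.495 69 [0.093 0.096 0.099]
0.505 70 [0.096 0.099 0.101]
0.515 73 [0.099 0.101 0.104]
0.525 70 [0.102 0.104 0.35 ]
0.535 131 [0.105 0.108 0.435]
0.545 180 [0.107 0.202 0.448]
0.555 243 [0.11  0.228 0.304]
```

Call:
carry_out:
  commands:
    - {"dx": -0.002, "dy": 0, "dz": -0.018, "yaw": 0, "gripper": 0.25}
    - {"dx": -0.004, "dy": 0, "dz": -0.036, "yaw": 0, "gripper": 0.25}
    - {"dx": -0.007, "dy": 0, "dz": -0.054, "yaw": 0, "gripper": 0.25}
    - {"dx": -0.011, "dy": 0, "dz": -0.072, "yaw": 0, "gripper": 0.25}
    - {"dx": -0.016, "dy": 0, "dz": -0.089, "yaw": 0, "gripper": 0.25}
    - {"dx": -0.021, "dy": 0, "dz": -0.106, "yaw": 0, "gripper": 0.25}
    - {"dx": -0.027, "dy": 0, "dz": -0.122, "yaw": 0, "gripper": 0.25}
    - {"dx": -0.034, "dy": 0, "dz": -0.138, "yaw": 0, "gripper": 0.25}
    - {"dx": -0.034, "dy": 0, "dz": -0.138, "yaw": 0, "gripper": 0.25}

```text
time_s: 6.0
ee_pos: [0.5712, -0.0487, 0.1385]
ee_rot: [[1.0, 0.001, 0.008], [0.001, -1.0, 0.0], [0.008, -0.0, -1.0]]
contact_force: [16.6, 1.8, 4.5]
finger_gap: 0.747
```

```bash
python3 lid.py pics/s2.png | head -12
```

```text
6.0 [ 0.5712 -0.0487  0.1385] [16.6  1.8  4.5] [ 0.48 -3.99  0.41]
0.455 164 [0.088 0.141 0.152]
0.465 32 [0.089 0.092 0.262]
0.475 32 [0.095 0.098 0.262]
0.485 82 [0.102 0.105 0.109]
0.495 91 [0.106 0.111 0.115]
0.505 99 [0.114 0.117 0.121]
0.515 92 [0.121 0.125 0.128]
0.525 155 [0.127 0.132 0.462]
0.535 205 [0.135 0.223 0.418]
0.545 206 [0.142 0.248 0.339]
0.555 111 [0.205 0.288 0.34 ]
```

View pics/s2.png

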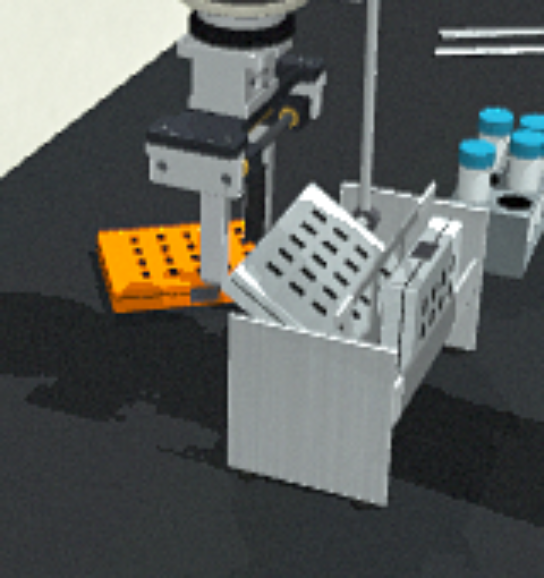

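The cassette is at about 34°, but its back edge appears about 7 mm off the deck, pinched between fingers and backrest. I ease the push so that it settles.

Call:
carry_out:
  commands:
    - {"dx": 0.002, "dy": 0, "dz": 0, "yaw": 0, "gripper": 0.25}
    - {"dx": 0.004, "dy": 0, "dz": 0, "yaw": 0, "gripper": 0.25}
    - {"dx": 0.006, "dy": 0, "dz": 0, "yaw": 0, "gripper": 0.25}
    - {"dx": 0.008, "dy": 0, "dz": 0, "yaw": 0, "gripper": 0.25}
    - {"dx": 0.008, "dy": 0, "dz": 0, "yaw": 0, "gripper": 0.25}

```text
time_s: 6.47
ee_pos: [0.572, -0.0487, 0.1371]
ee_rot: [[1.0, 0.001, 0.005], [0.001, -1.0, 0.0], [0.005, -0.0, -1.0]]
contact_force: [11.7, 0.5, 2.7]
finger_gap: 0.753
```

```bash
python3 lid.py | head -12
```

```text
6.4667 [ 0.572  -0.0487  0.1371] [11.7  0.5  2.7] [ 0.37 -2.69  0.25]
0.455 169 [0.089 0.141 0.153]
0.465 33 [0.089 0.092 0.243]
0.475 32 [0.095 0.098 0.101]
0.485 75 [0.102 0.105 0.108]
0.495 81 [0.107 0.11  0.114]
0.505 102 [0.114 0.117 0.12 ]
0.515 87 [0.119 0.124 0.127]
0.525 150 [0.127 0.131 0.452]
0.535 181 [0.134 0.141 0.47 ]
0.545 222 [0.14  0.228 0.339]
0.555 125 [0.243 0.281 0.336]
```

Call:
carry_out:
  commands:
    - {"dx": 0.002, "dy": 0, "dz": 0, "yaw": 0, "gripper": 0.25}
    - {"dx": 0.004, "dy": 0, "dz": 0, "yaw": 0, "gripper": 0.25}
    - {"dx": 0.006, "dy": 0, "dz": 0, "yaw": 0, "gripper": 0.25}
    - {"dx": 0.006, "dy": 0, "dz": 0, "yaw": 0, "gripper": 0.25}
    - {"dx": 0.006, "dy": 0, "dz": 0, "yaw": 0, "gripper": 0.25}

```text
time_s: 6.93
ee_pos: [0.572, -0.0488, 0.1364]
ee_rot: [[1.0, 0.0, 0.002], [0.0, -1.0, 0.0], [0.002, -0.0, -1.0]]
contact_force: [6.1, 1.4, 1.7]
finger_gap: 0.751
```

```bash
python3 lid.py | head -12
```

```text
6.9333 [ 0.572  -0.0488  0.1364] [6.1 1.4 1.7] [ 0.2  -1.37  0.15]
0.455 164 [0.089 0.14  0.152]
0.465 23 [0.086 0.088 0.428]
0.475 36 [0.091 0.093 0.187]
0.485 60 [0.098 0.101 0.104]
0.495 81 [0.103 0.107 0.11 ]
0.505 111 [0.11  0.113 0.116]
0.515 87 [0.116 0.12  0.124]
0.525 145 [0.123 0.128 0.451]
0.535 181 [0.13  0.137 0.424]
0.545 200 [0.137 0.142 0.336]
0.555 142 [0.236 0.281 0.338]
```

Call:
carry_out:
  commands:
    - {"dx": -0.008, "dy": 0, "dz": -0.012, "yaw": 0, "gripper": 0.25}
    - {"dx": -0.016, "dy": 0, "dz": -0.024, "yaw": 0, "gripper": 0.25}
    - {"dx": -0.026, "dy": 0, "dz": -0.036, "yaw": 0, "gripper": 0.25}
    - {"dx": -0.036, "dy": 0, "dz": -0.048, "yaw": 0, "gripper": 0.25}
    - {"dx": -0.047, "dy": 0, "dz": -0.06, "yaw": 0, "gripper": 0.25}
    - {"dx": -0.059, "dy": 0, "dz": -0.07, "yaw": 0, "gripper": 0.25}
    - {"dx": -0.059, "dy": 0, "dz": -0.07, "yaw": 0, "gripper": 0.25}
    - {"dx": -0.059, "dy": 0, "dz": -0.07, "yaw": 0, "gripper": 0.25}

```text
time_s: 7.65
ee_pos: [0.5597, -0.0489, 0.1559]
ee_rot: [[1.0, 0.001, 0.008], [0.001, -1.0, -0.0], [0.008, 0.0, -1.0]]
contact_force: [13.8, 1.0, 12.6]
finger_gap: 0.746
```

```bash
python3 lid.py | head -10
```

```text
7.65 [ 0.5597 -0.0489  0.1559] [13.8  1.  12.6] [ 0.07 -3.33  0.22]
0.455 167 [0.088 0.141 0.153]
0.465 20 [0.086 0.089 0.472]
0.475 42 [0.092 0.097 0.103]
0.485 80 [0.104 0.108 0.112]
0.495 120 [0.113 0.118 0.122]
0.505 111 [0.123 0.128 0.134]
0.515 150 [0.134 0.14  0.463]
0.525 240 [0.145 0.153 0.357]
0.535 208 [0.153 0.285 0.353]
```

Call:
carry_out:
  commands:
    - {"dx": 0, "dy": 0, "dz": -0.012, "yaw": 0, "gripper": 0.25}
    - {"dx": -0.01, "dy": 0, "dz": -0.026, "yaw": 0, "gripper": 0.25}
    - {"dx": -0.022, "dy": 0, "dz": -0.038, "yaw": 0, "gripper": 0.25}
    - {"dx": -0.034, "dy": 0, "dz": -0.05, "yaw": 0, "gripper": 0.25}
    - {"dx": -0.047, "dy": 0, "dz": -0.062, "yaw": 0, "gripper": 0.25}
    - {"dx": -0.06, "dy": 0, "dz": -0.072, "yaw": 0, "gripper": 0.25}
    - {"dx": -0.06, "dy": 0, "dz": -0.072, "yaw": 0, "gripper": 0.25}
    - {"dx": -0.06, "dy": 0, "dz": -0.072, "yaw": 0, "gripper": 0.25}

```text
time_s: 8.37
ee_pos: [0.5416, -0.0491, 0.1718]
ee_rot: [[1.0, -0.0, 0.001], [-0.0, -1.0, -0.0], [0.001, 0.0, -1.0]]
contact_force: [4.4, 0.1, 5.0]
finger_gap: 0.752
```

```bash
python3 lid.py pics/s3.png| head -10
```

```text
8.3667 [ 0.5416 -0.0491  0.1718] [4.4 0.1 5. ] [-0.18 -1.18  0.19]
0.455 168 [0.09  0.141 0.152]
0.465 20 [0.087 0.092 0.096]
0.475 56 [0.097 0.102 0.114]
0.485 143 [0.116 0.122 0.13 ]
0.495 192 [0.134 0.143 0.481]
0.505 237 [0.153 0.163 0.374]
0.515 153 [0.165 0.296 0.372]
0.525 166 [0.16  0.31  0.369]
0.535 227 [0.166 0.228 0.369]
```

View pics/s3.png

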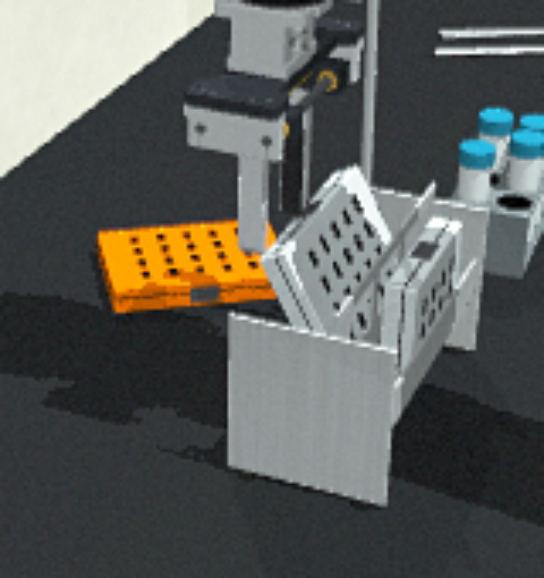

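The cassette is now about 64° up with its back edge seated on the deck (5 N contact). I finish the tip slowly.

Call:
carry_out:
  commands:
    - {"dx": -0.012, "dy": 0, "dz": -0.008, "yaw": 0, "gripper": 0.25}
    - {"dx": -0.025, "dy": 0, "dz": -0.016, "yaw": 0, "gripper": 0.25}
    - {"dx": -0.038, "dy": 0, "dz": -0.022, "yaw": 0, "gripper": 0.25}
    - {"dx": -0.05, "dy": 0, "dz": -0.026, "yaw": 0, "gripper": 0.25}
    - {"dx": -0.062, "dy": 0, "dz": -0.03, "yaw": 0, "gripper": 0.25}
    - {"dx": -0.074, "dy": 0, "dz": -0.032, "yaw": 0, "gripper": 0.25}
    - {"dx": -0.086, "dy": 0, "dz": -0.032, "yaw": 0, "gripper": 0.25}
    - {"dx": -0.098, "dy": 0, "dz": -0.032, "yaw": 0, "gripper": 0.25}
    - {"dx": -0.108, "dy": 0, "dz": -0.032, "yaw": 0, "gripper": 0.25}
    - {"dx": -0.108, "dy": 0, "dz": -0.032, "yaw": 0, "gripper": 0.25}

```text
time_s: 9.25
ee_pos: [0.5133, -0.0491, 0.1793]
ee_rot: [[1.0, -0.0, -0.001], [-0.0, -1.0, 0.0], [-0.001, -0.0, -1.0]]
contact_force: [0.2, 0.3, 0.5]
finger_gap: 0.748
```

```bash
python3 lid.py | head -10
```

```text
9.25 [ 0.5133 -0.0491  0.1793] [0.2 0.3 0.5] [-0.01 -0.01  0.02]
0.455 172 [0.091 0.141 0.152]
0.465 100 [0.094 0.11  0.458]
0.475 320 [0.136 0.16  0.381]
0.485 141 [0.171 0.282 0.459]
0.495 229 [0.17  0.314 0.379]
0.505 257 [0.172 0.227 0.374]
0.515 186 [0.173 0.252 0.376]
0.525 105 [0.062 0.328 0.379]
0.535 49 [0.303 0.345 0.426]
```

Call:
carry_out:
  commands:
    - {"dx": -0.025, "dy": 0, "dz": 0.02, "yaw": 0, "gripper": 0.25}
    - {"dx": -0.05, "dy": 0, "dz": 0.04, "yaw": 0, "gripper": 0.25}
    - {"dx": -0.065, "dy": 0, "dz": 0.06, "yaw": 0, "gripper": 0.25}
    - {"dx": -0.075, "dy": 0, "dz": 0.06, "yaw": 0, "gripper": 0.25}
    - {"dx": -0.083, "dy": 0, "dz": 0.06, "yaw": 0, "gripper": 0.25}
    - {"dx": -0.09, "dy": 0, "dz": 0.06, "yaw": 0, "gripper": 0.25}
    - {"dx": -0.09, "dy": 0, "dz": 0.06, "yaw": 0, "gripper": 0.25}

```text
time_s: 9.88
ee_pos: [0.4918, -0.0491, 0.1648]
ee_rot: [[1.0, 0.0, 0.001], [0.0, -1.0, 0.0], [0.001, -0.0, -1.0]]
contact_force: [1.6, -0.0, -0.4]
finger_gap: 0.752
```

```bash
python3 lid.py | head -5
```

```text
9.8833 [ 0.4918 -0.0491  0.1648] [ 1.6 -0.  -0.4] [ 0.05 -0.35  0.06]
0.455 430 [0.098 0.151 0.36 ]
0.465 143 [0.169 0.287 0.364]
0.475 218 [0.169 0.295 0.365]
0.485 227 [0.164 0.221 0.361]
```

Call:
carry_out:
  commands:
    - {"dx": -0.006, "dy": 0, "dz": 0.02, "yaw": 0, "gripper": 0.25}
    - {"dx": -0.008, "dy": 0, "dz": 0.04, "yaw": 0, "gripper": 0.25}
    - {"dx": 0, "dy": 0, "dz": 0.04, "yaw": 0, "gripper": 0.25}
    - {"dx": 0.02, "dy": 0, "dz": 0.04, "yaw": 0, "gripper": 0.25}
    - {"dx": 0.1, "dy": 0, "dz": 0, "yaw": 0, "gripper": 0.25}
    - {"dx": 0.25, "dy": 0, "dz": 0, "yaw": 0, "gripper": 0.25}
    - {"dx": 0.4, "dy": 0, "dz": 0, "yaw": 0, "gripper": 0.25}
    - {"dx": 0.55, "dy": 0, "dz": 0, "yaw": 0, "gripper": 0.25}
    - {"dx": 0.7, "dy": 0, "dz": 0, "yaw": 0, "gripper": 0.25}
    - {"dx": 0.7, "dy": 0, "dz": 0, "yaw": 0, "gripper": 0.25}
    - {"dx": 0.7, "dy": 0, "dz": 0, "yaw": 0, "gripper": 0.25}

```text
time_s: 10.85
ee_pos: [0.6671, -0.0488, 0.1628]
ee_rot: [[1.0, 0.0, -0.002], [0.0, -1.0, 0.0], [-0.002, -0.0, -1.0]]
contact_force: [-0.5, -0.9, -0.6]
finger_gap: 0.75
```

```bash
python3 - <<'E'
from h import *
o=get_obs();print(o['time_s'],o['ee_pos'].round(4),o['contact_force'].round(1))
a=capture('side');b=capture('top');save('pics/m1.png',np.hstack([a['frame'][60:260,210:350],b['frame'][165:265,205:345].repeat(2,0).repeat(2,1)]),1.8)
for c in (a,b):
    w=pts(c);f=c['frame'].astype(int);wh=(f.min(2)>100)&(f.max(2)-f.min(2)<40)
    m=wh&(w[...,2]>.16)&(w[...,2]<.18)&(abs(w[...,1]+.068)<.09)&(w[...,0]<.52)&(w[...,0]>.43)
    p=w[m];print('top face',m.sum(),np.percentile(p,[3,50,97],axis=0).round(4))
    k=wh&(w[...,2]>.285)&(w[...,2]<.34)&(abs(w[...,1]+.16)<.03)&(w[...,0]<.565)&(w[...,0]>.515)
    p=w[k];print('knob',k.sum(),p.min(0).round(3),p.mean(0).round(4),p.max(0).round(3))
E
```

```text
10.85 [ 0.6671 -0.0488  0.1628] [-0.5 -0.9 -0.6]
top face 326 [[ 0.4583 -0.1485  0.1609]
 [ 0.4652 -0.0542  0.1708]
 [ 0.4809  0.0061  0.1732]]
knob 107 [ 0.516 -0.17   0.3  ] [ 0.5363 -0.1567  0.3092] [ 0.56  -0.15   0.316]
top face 77 [[ 0.4621 -0.0121  0.1683]
 [ 0.4718 -0.0032  0.1712]
 [ 0.4837  0.0063  0.1743]]Traceback (most recent call last):
  File "<stdin>", line 9, in <module>
    return umr_minimum(a, axis, None, out, keepdims, initial, where)
ValueError: zero-size array to reduction operation minimum which has no identity
```

View pics/m1.png

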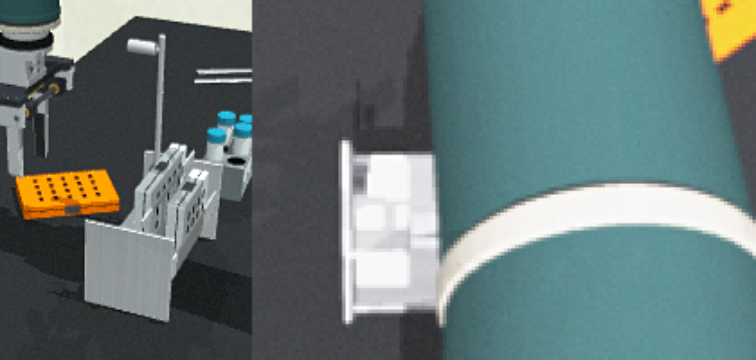

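The cassette stands on its own (top face x 0.460–0.484, z≈0.171, as expected), and the bar is still up with its knob at side-crop (142,46). Next I go over the knob with the jaws straddling it along Y.

Call:
carry_out:
  commands:
    - {"dx": 0, "dy": 0, "dz": -0.16, "yaw": 0, "gripper": 0.25}
    - {"dx": 0, "dy": 0, "dz": -0.32, "yaw": 0, "gripper": 0.25}
    - {"dx": 0, "dy": 0, "dz": -0.48, "yaw": 0, "gripper": 0.25}
    - {"dx": 0, "dy": 0, "dz": -0.64, "yaw": 0, "gripper": 0.25}
    - {"dx": 0, "dy": 0, "dz": -0.8, "yaw": 0, "gripper": 0.25}
    - {"dx": 0, "dy": 0, "dz": -0.94, "yaw": 0, "gripper": 0.25}
    - {"dx": -0.1, "dy": 0.1, "dz": -0.94, "yaw": 0, "gripper": 0.25}
    - {"dx": -0.2, "dy": 0.2, "dz": -0.94, "yaw": 0, "gripper": 0.25}
    - {"dx": -0.3, "dy": 0.3, "dz": -0.94, "yaw": 0, "gripper": 0.25}
    - {"dx": -0.4, "dy": 0.4, "dz": -0.94, "yaw": 0, "gripper": 0.25}
    - {"dx": -0.488, "dy": 0.444, "dz": -0.94, "yaw": 0, "gripper": 0.25}
    - {"dx": -0.488, "dy": 0.444, "dz": -0.94, "yaw": 0, "gripper": 0.25}

```text
time_s: 11.95
ee_pos: [0.5402, -0.1636, 0.4006]
ee_rot: [[1.0, -0.006, 0.001], [-0.006, -1.0, -0.002], [0.001, 0.002, -1.0]]
contact_force: [-1.1, -1.0, -0.4]
finger_gap: 0.75
```

Call:
carry_out:
  commands:
    - {"dx": 0, "dy": 0, "dz": 0, "yaw": 0, "gripper": 0.25}
    - {"dx": 0, "dy": 0, "dz": 0, "yaw": 0, "gripper": 0.25}

```text
time_s: 12.12
ee_pos: [0.5442, -0.1596, 0.3998]
ee_rot: [[1.0, 0.0, 0.0], [0.0, -1.0, 0.0], [0.0, -0.0, -1.0]]
contact_force: [0.1, 0.8, 0.2]
finger_gap: 0.748
```

Call:
carry_out:
  commands:
    - {"dx": 0, "dy": 0, "dz": 0.12, "yaw": 0, "gripper": 0.25}
    - {"dx": 0, "dy": 0, "dz": 0.24, "yaw": 0, "gripper": 0.25}
    - {"dx": 0, "dy": 0, "dz": 0.34, "yaw": 0, "gripper": 0.25}
    - {"dx": 0, "dy": 0, "dz": 0.372, "yaw": 0, "gripper": 0.25}
    - {"dx": 0, "dy": 0, "dz": 0.372, "yaw": 0, "gripper": 0.9}
    - {"dx": 0, "dy": 0, "dz": 0.372, "yaw": 0, "gripper": 0.9}
    - {"dx": 0, "dy": 0, "dz": 0.372, "yaw": 0, "gripper": 0.9}
    - {"dx": 0, "dy": 0, "dz": 0.372, "yaw": 0, "gripper": 0.9}
    - {"dx": 0, "dy": 0, "dz": 0.372, "yaw": 0, "gripper": 0.9}
    - {"dx": 0, "dy": 0, "dz": 0.372, "yaw": 0, "gripper": 0.9}
    - {"dx": 0, "dy": 0, "dz": 0.372, "yaw": 0, "gripper": 0.9}
    - {"dx": 0, "dy": 0, "dz": 0.372, "yaw": 0, "gripper": 0.9}
  force: 8

```text
time_s: 13.12
ee_pos: [0.5446, -0.1601, 0.3067]
ee_rot: [[1.0, -0.0, 0.0], [-0.0, -1.0, -0.0], [0.0, 0.0, -1.0]]
contact_force: [0.2, -0.1, -0.0]
finger_gap: 0.219
```

Call:
carry_out:
  commands:
    - {"dx": 0, "dy": -0.038, "dz": 0.004, "yaw": 0, "gripper": 0.9}
    - {"dx": 0, "dy": -0.077, "dz": 0.009, "yaw": 0, "gripper": 0.9}
    - {"dx": 0, "dy": -0.153, "dz": 0.026, "yaw": 0, "gripper": 0.9}
    - {"dx": 0, "dy": -0.227, "dz": 0.051, "yaw": 0, "gripper": 0.9}
    - {"dx": 0, "dy": -0.298, "dz": 0.083, "yaw": 0, "gripper": 0.9}
    - {"dx": 0, "dy": -0.365, "dz": 0.122, "yaw": 0, "gripper": 0.9}
    - {"dx": 0, "dy": -0.429, "dz": 0.167, "yaw": 0, "gripper": 0.9}
    - {"dx": 0, "dy": -0.487, "dz": 0.218, "yaw": 0, "gripper": 0.9}
    - {"dx": 0, "dy": -0.487, "dz": 0.218, "yaw": 0, "gripper": 0.9}
    - {"dx": 0, "dy": -0.487, "dz": 0.218, "yaw": 0, "gripper": 0.9}

```text
time_s: 13.95
ee_pos: [0.5443, -0.0357, 0.2514]
ee_rot: [[1.0, 0.003, -0.001], [0.003, -1.0, 0.001], [-0.001, -0.001, -1.0]]
contact_force: [-0.9, 5.8, 2.6]
finger_gap: 0.188
```

Call:
carry_out:
  commands:
    - {"dx": 0, "dy": -0.053, "dz": 0.057, "yaw": 0, "gripper": 0.9}
    - {"dx": 0, "dy": -0.1, "dz": 0.119, "yaw": 0, "gripper": 0.9}
    - {"dx": 0, "dy": -0.141, "dz": 0.186, "yaw": 0, "gripper": 0.9}
    - {"dx": 0, "dy": -0.175, "dz": 0.256, "yaw": 0, "gripper": 0.9}
    - {"dx": 0, "dy": -0.202, "dz": 0.32, "yaw": 0, "gripper": 0.9}
    - {"dx": 0, "dy": -0.202, "dz": 0.32, "yaw": 0, "gripper": 0.9}
    - {"dx": 0, "dy": -0.202, "dz": 0.32, "yaw": 0, "gripper": 0.9}
    - {"dx": 0, "dy": -0.202, "dz": 0.32, "yaw": 0, "gripper": 0.6}
    - {"dx": 0, "dy": -0.202, "dz": 0.32, "yaw": 0, "gripper": 0.6}
    - {"dx": 0, "dy": -0.202, "dz": 0.32, "yaw": 0, "gripper": 0.6}
    - {"dx": 0, "dy": -0.202, "dz": 0.32, "yaw": 0, "gripper": 0.6}
    - {"dx": 0, "dy": -0.202, "dz": 0.32, "yaw": 0, "gripper": 0.6}

```text
time_s: 14.95
ee_pos: [0.5446, 0.012, 0.1722]
ee_rot: [[1.0, -0.0, 0.0], [-0.0, -1.0, -0.0], [0.0, 0.0, -1.0]]
contact_force: [-0.7, -0.4, 0.2]
finger_gap: 0.404
```

Call:
carry_out:
  commands:
    - {"dx": 0, "dy": 0, "dz": -0.1, "yaw": 0, "gripper": 0.6}
    - {"dx": 0.03, "dy": 0, "dz": -0.22, "yaw": 0, "gripper": 1}
    - {"dx": 0.03, "dy": 0, "dz": -0.22, "yaw": 0, "gripper": 1}
    - {"dx": 0.03, "dy": 0, "dz": -0.22, "yaw": 0, "gripper": 1}
    - {"dx": 0.03, "dy": 0, "dz": -0.22, "yaw": 0, "gripper": 1}
    - {"dx": 0.03, "dy": 0, "dz": -0.22, "yaw": 0, "gripper": 1}
    - {"dx": 0.03, "dy": 0, "dz": -0.22, "yaw": 0, "gripper": 1}
    - {"dx": 0.03, "dy": 0, "dz": -0.22, "yaw": 0, "gripper": 1}

```text
time_s: 15.62
ee_pos: [0.5517, 0.0121, 0.2263]
ee_rot: [[1.0, -0.0, -0.001], [-0.0, -1.0, 0.0], [-0.001, -0.0, -1.0]]
contact_force: [0.4, -0.1, 0.7]
finger_gap: 0.008
```

```bash
python3 - <<'E'
from h import *
o=get_obs();print(o['time_s'],o['ee_pos'].round(4),o['contact_force'].round(1),o['finger_gap'])
a=capture('side');save('pics/m2.png',a['frame'][60:260,200:350],3)
E
```

```text
15.6167 [0.5517 0.0121 0.2263] [ 0.4 -0.1  0.7] 0.008205906989350736
```

View pics/m2.png

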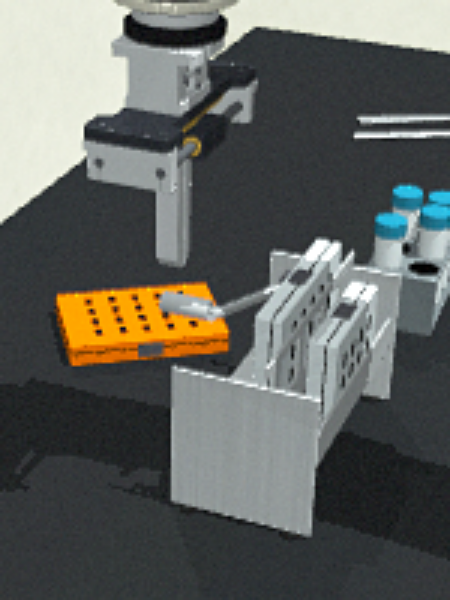

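The cassette stands and the bar is about 0.3 rad above its stop (knob at crop (185,305)). I press it down with the shut fingers.

Call:
carry_out:
  commands:
    - {"dx": 0, "dy": 0, "dz": 0.1, "yaw": 0, "gripper": 1}
    - {"dx": 0, "dy": -0.01, "dz": 0.16, "yaw": 0, "gripper": 1}
    - {"dx": 0, "dy": -0.015, "dz": 0.21, "yaw": 0, "gripper": 1}
    - {"dx": 0, "dy": -0.02, "dz": 0.26, "yaw": 0, "gripper": 1}
    - {"dx": 0, "dy": -0.025, "dz": 0.3, "yaw": 0, "gripper": 1}
    - {"dx": 0, "dy": -0.028, "dz": 0.33, "yaw": 0, "gripper": 1}
    - {"dx": 0, "dy": -0.028, "dz": 0.346, "yaw": 0, "gripper": 1}
    - {"dx": 0, "dy": -0.028, "dz": 0.346, "yaw": 0, "gripper": 1}
    - {"dx": 0, "dy": -0.028, "dz": 0.346, "yaw": 0, "gripper": 1}

```text
time_s: 16.42
ee_pos: [0.5519, 0.0193, 0.1409]
ee_rot: [[1.0, 0.0, -0.0], [0.0, -1.0, 0.0], [-0.0, -0.0, -1.0]]
contact_force: [-4.3, 0.3, 7.2]
finger_gap: 0.006
```

Call:
carry_out:
  commands:
    - {"dx": 0, "dy": 0, "dz": 0.006, "yaw": 0, "gripper": 1}
    - {"dx": 0, "dy": 0, "dz": 0.012, "yaw": 0, "gripper": 1}
    - {"dx": 0, "dy": 0, "dz": 0.012, "yaw": 0, "gripper": 1}
    - {"dx": 0, "dy": 0, "dz": 0.012, "yaw": 0, "gripper": 1}

```text
time_s: 16.75
ee_pos: [0.5524, 0.0193, 0.1399]
ee_rot: [[1.0, -0.0, 0.001], [-0.0, -1.0, -0.0], [0.001, 0.0, -1.0]]
contact_force: [-17.0, 0.8, 41.5]
finger_gap: 0.004
```

Force rose sharply, so the bar is on its stop. I retreat and check.

Call:
carry_out:
  commands:
    - {"dx": 0, "dy": 0, "dz": -0.02, "yaw": 0, "gripper": 1}
    - {"dx": 0, "dy": 0, "dz": -0.1, "yaw": 0, "gripper": 1}
    - {"dx": 0.1, "dy": 0, "dz": -0.25, "yaw": 0, "gripper": 1}
    - {"dx": 0.25, "dy": 0, "dz": -0.4, "yaw": 0, "gripper": 1}
    - {"dx": 0.4, "dy": 0, "dz": -0.5, "yaw": 0, "gripper": 1}
    - {"dx": 0.4, "dy": 0, "dz": -0.5, "yaw": 0, "gripper": 1}
    - {"dx": 0.4, "dy": 0, "dz": -0.5, "yaw": 0, "gripper": 1}
    - {"dx": 0.4, "dy": 0, "dz": -0.5, "yaw": 0, "gripper": 1}

```text
time_s: 17.42
ee_pos: [0.6523, 0.0192, 0.2624]
ee_rot: [[1.0, -0.0, 0.0], [-0.0, -1.0, 0.0], [0.0, -0.0, -1.0]]
contact_force: [0.2, 0.7, -0.7]
finger_gap: 0.003
```

```bash
python3 - <<'E'
from h import *
o=get_obs();print(o['time_s'],o['ee_pos'].round(4),o['contact_force'].round(1))
c=capture('side');save('pics/m3.png',c['frame'][60:260,200:350],3)
w=pts(c);f=c['frame'].astype(int);wh=(f.min(2)>100)&(f.max(2)-f.min(2)<40)
m=wh&(w[...,2]>.16)&(w[...,2]<.18)&(abs(w[...,1]+.068)<.09)&(w[...,0]<.52)&(w[...,0]>.43)
print('top face',m.sum(),np.percentile(w[m],[3,50,97],axis=0).round(4))
k=wh&(w[...,2]>.095)&(w[...,2]<.2)&(abs(w[...,1]-.02)<.03)&(w[...,0]<.565)&(w[...,0]>.54)
print('knob',k.sum(),np.percentile(w[k],[3,50,97],axis=0).round(4))
for y in np.arange(-.16,.04,.04):
    k=wh&(w[...,2]>.09)&(w[...,2]<.2)&(abs(w[...,1]-y)<.01)&(abs(w[...,0]-.511)<.008)
    if k.sum(): print('bar',y.round(2),k.sum(),np.percentile(w[k][:,2],[5,50,95]).round(3))
E
```

```text
17.4167 [0.6523 0.0192 0.2624] [ 0.2  0.7 -0.7]
top face 332 [[ 0.4577 -0.1488  0.161 ]
 [ 0.4654 -0.0554  0.1709]
 [ 0.4805  0.0059  0.1732]]
knob 40 [[0.543  0.0176 0.1076]
 [0.5495 0.0271 0.117 ]
 [0.5576 0.0318 0.1209]]
bar -0.16 1 [0.12 0.12 0.12]
bar -0.08 3 [0.116 0.117 0.118]
bar -0.04 14 [0.113 0.115 0.117]
bar 0.0 17 [0.113 0.115 0.116]
```

View pics/m3.png

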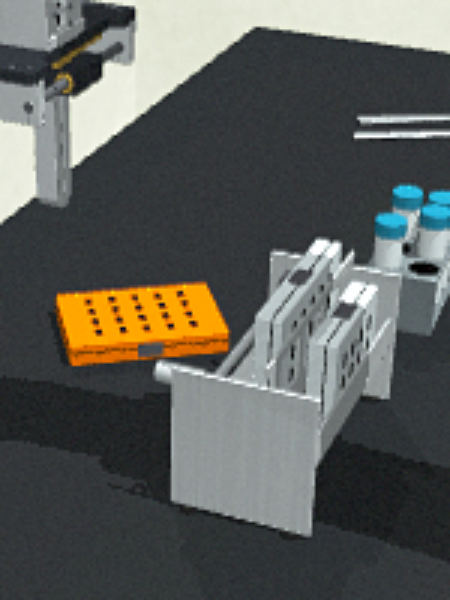

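The bar is level (top at 115–117 mm along its length, knob top about 120 mm, knob at crop (165,370)). The cassette stands upright behind it and the robot is clear.

```bash
python3 -c "
from bench import *
print(close_job())"
```

```text
the job is handed in; nothing more can be done
None
```

The cassette is standing upright against the backrest and the retaining bar is down on its stop. I handed the job in at about 17.4 s; no verdict was reported.

**Cassette:** The tool can only point down, so I could not reach under the overhang. I lifted and tipped the cassette by pressing the fingers against its front edge and following the arc. Midway its back edge seemed to lift 4–8 mm off the deck. I eased the push and it was seated again by about 64°.

**Bar:** I swung it down holding the knob, then pressed it onto its stop with the fingers shut. That last press peaked at about 42 N vertically at the fingers, against the 120 N wrist limit.

**Last checks:**
- **Cassette:** its top face is at z ≈ 0.171 m and x ≈ 0.458–0.481 m, with the backrest at about 0.459 m. It did not move while the bar came down.
- **Bar:** its top is level at 0.115–0.117 m along most of its length. One stray reading at the hinge end was 0.120 m.
- **Robot:** it is clear of everything, with contact force below 1 N.
- **Leave-alone items:** the small cassette and tube rack look unmoved in the last picture. I did not re-measure the jar, but the arm never went near it.

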